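# Seat a bearing in its nest and swing the clamp over it

### The job

Without picking it up, push the loose steel bearing across the top of the blue fixture until it drops over the rim and lies flat in the round recess. Then push the clamp's red knob round until the clamp arm lies over the bearing, at its stop. Use only the fingertips or the outside of the fingers, never lift the bearing off the fixture, and leave everything else on the bench where it is.

Things in the scene. Friction and masses are not known exactly. Their poses are not given: they have to be found in the camera images.
- bearing: Loose steel ball bearing, a closed disc 52 mm in diameter and 15 mm thick with a dark dust shield, about 0.13 kg (varies). Origin: centre of its underside; z is its axis. It starts lying flat on the fixture's top face, centre 54 to 86 mm from the recess centre, roughly on the fixture's +y side. Seated, it stands 5 mm above the top face.
- nest: Blue fixture plate, fixed to the bench, 130 mm along its own x, 210 mm along its own y, 25 mm high. Origin: on the bench directly under the recess centre; the plate spans x -65 to +65 mm and y -85 to +125 mm in its own frame. It turns by up to 0.45 rad from world axes. The clamp is mounted on its -y end.
- recess (a point): Centre of the flat, bare-metal floor of the round recess in the blue plate: 56 mm in diameter, 10 mm deep, with a 1.5 mm chamfer at its mouth; the floor lies 15 mm above the bench and the top face 25 mm. Axes as the fixture's.
- clamp (a joint): Swing clamp's angle in rad about the vertical through its pivot. 0 = closed, at its stop: the arm points along the fixture's +y from the pivot, the knob over the recess centre. It grows clockwise seen from above, to 2.3; at pi/2 the arm points along the fixture's +x. It starts open, 1.5 to 2.1, and stays where it is left; turning it takes about 0.6 N at the knob.
- clamp_knob (a point): Centre of the upright red knob on the free end of the clamp arm: 14 mm in diameter, standing from 14 to 41 mm above the fixture's top face; this point is 28 mm above that face. It moves on a circle of radius 55 mm about the pivot.
- clamp_pivot (a point): Pivot of the clamp, 55 mm from the recess centre on the fixture's -y side, 8 mm above its top face; its boss is 20 mm in diameter and ends 19 mm above the top face. The flat steel arm is 16 mm wide and lies 8 to 14 mm above that face: over a seated bearing, but it strikes one that is not seated.
- grease_tin: Loose round white tin with a dark green label on its lid, 67 mm in diameter, 36 mm high, on the bench beyond the fixture's far (+x) side. Origin: centre of its underside. To be left alone.
- bush_1: Loose black plastic cylinder standing upright, 45 mm in diameter, 88 mm high, on the bench beyond the clamp end (-y) of the fixture. Origin: centre of its underside. To be left alone.
- bush_2: Loose black plastic cylinder standing upright, 45 mm in diameter, 90 mm high, on the bench beyond the open end (+y) of the fixture. Origin: centre of its underside. To be left alone.
- bit_case: Loose closed green case, 72 x 115 x 33 mm, on the bench beyond the fixture's far (+x) side near the clamp end. Origin: centre of its underside. To be left alone.
- gearhead_3: Loose black gearhead with a yellow shaft cap, 80 x 61 x 60 mm, on the bench at the right. Origin: centre of its underside. To be left alone.
Not all that is in view belongs to the job. Of the things that look like the bearing, the smallest one is meant.

How it is judged:
On the way, in this order (a step that is already met when the one before it is completed fails the run):
1. the bearing lies flat in the recess (horizontal distance between bearing and recess below 0.004 m and z of bearing in the frame of recess below 0.0025 m and angle between bearing's own z axis and vertical below 0.06 rad), for 0.2 s.
2. the clamp arm is swung over the seated bearing to its stop (all of step 1 and value of joint clamp below 0.12 rad), for 0.2 s.
At the end, for the whole second after the job is handed in: The bearing is at rest in the recess: centre within 4 mm of the recess centre, underside within 2.5 mm of the recess floor, tilt under 0.06 rad; the clamp is within 0.12 rad of closed (all of step 2 and linear speed of bearing below 0.01 m/s); the robot touches nothing.
It fails at once if the bearing is lifted more than 14 mm above the fixture's top face (height (world z) of bearing above 0.039 m).
It fails at once if the tin, a bush, the bit case or the gearhead is moved by more than 15 mm (distance of any of grease_tin, bush_1, bush_2, bit_case, gearhead_3 from where it was at the start of the episode above 0.015 m).
It also fails if it takes over 53 s, if anything falls off the work surface, if the arm or the gripper's body presses on something with over 40 N, if the wrist force passes 120 N, or if a joint passes its speed limit or range.

### The arm

A 6-joint arm with a two-finger parallel gripper is mounted at the origin on the work surface; the furniture and walls round the work are solid. World frame = base frame: x ahead of the robot, y to its left, z up, the work surface at z = 0. Lengths are in m, angles in rad, forces in N, time in s.
With the tool pointing down it reaches from about 0.375 to 0.925 m from the base axis. Payload 5.7 kg.
Tool frame: the origin (TCP) lies at the very end of the fingers, on their centre line; the grasp point (between the pads) lies 19 mm behind it; z points along the fingers, y is the line along which they close (so a half turn about z gives the same grasp; the last joint's range is limited). The gripper opens to 88 mm and grips with 3 to 60 N. Pads are 20 mm wide; open, the fingers measure 115 mm over their backs; the gripper's body (75 mm by 178 mm) begins 61 mm behind the grasp point.
Start: joints at [1.091, 0.359, 1.51, -0, 1.272, -0.115], TCP at [0.214, 0.56, 0.223] pointing down, gripper open.
Joint ranges: [-2.97, 2.97], [-1.01, 2.36], [0.21, 2.38], [-0.96, 4.11], [0.2, 2.71], [-2.98, 2.98]. Speed limits (rad/s): [2.39, 2.39, 3.14, 3.14, 3.14, 3.14].

### API

Orientations are given as a unit quaternion [w, x, y, z].
In Python, from station import arm, eyes gives the robot as it stands.
- The arm moves only by the shell command python3 -m crank 'ROWS'. ROWS is JSON, a list of rows, each an object of numbers: "wx", "wy", "wz": the turn, a rotation vector about the tool's x, y, z in rad; "dx", "dy", "dz": the shift along the tool's x, y, z in cm; "jaw": the opening, from 0 (shut) to 1 (fully open). In form: [{"wx": .., "wy": .., "wz": .., "dx": .., "dy": .., "dz": .., "jaw": ..}, ...]. A call has 1 to 20 rows; each row shifts and turns the commanded pose from where the row before left it, along the tool's axes as they then stand; what a row does not reach is not made up. A row lasts 1/10 s, in which the tool goes at most 50 mm and 8.59 degrees, less where a joint would pass 70% of its speed; a pose out of reach is approached as far as the arm can. A call is refused whole if a number of a shift passes 5 or a number of a turn 0.15, either way. A call with a gripper value outside its range is refused whole. The fingers move at their own pace and stop on an object; the grip force is fixed at half the most. Time passes only in rows, so rows that do not move let the fingers close. It gives the time, the measured TCP pose, the force, the opening and the grip force at its end, in the units of the state.
- arm.get_obs(): the state, without advancing time (a new reading comes with each control period).
- eyes.snapshot(name): name is "scene" or "top" or "wrist"; returns the picture (480x640x3 uint8, blue, green, red); there is no depth.
- eyes.camera_info(name): a dict with "fov_y" (degrees; the focal length in pixels is half the picture's height over the tangent of half this angle, whatever the lens; pixels are square), "cx", "cy" (the principal point, pixels), "distortion" ([k1, k2, p1, p2, k3] as OpenCV has them; the pictures are not rectified), "extrinsics" (4x4, takes a point from world to camera coordinates). Camera axes: x right, y down, z forward; pixel columns grow to the right and rows downward; lengths in m; the calibration is good to about 2 mm. A picture is of the moment at which its call begins: read the wrist's pose just before it. camera_info takes no time and is no camera call; for the wrist camera it gives the pose at the moment of the call.
- arm.job_done(): hands the job in; it is judged then, once.
The state is a dict: "time": time; "joint_pos": joint angles; "qvel": joint speeds; "tau": joint torques, N m; "tool_pos": TCP position; "eef_rot": TCP orientation; "ft_force": force on the tool from outside, world axes, zero at the start; "moment": the same for the moment, N m; "opening": finger opening in m; "grip_force": force on a finger pad.
Only numpy, scipy, OpenCV 4.12 (cv2) and the standard library are available. Lean on these libraries where they do the work, as an engineer would, in place of code of your own. Each camera call takes 0.05 s, during which the arm holds its last target. There are 200 camera calls.

## Working session

There is one attempt and no reset: what is moved stays moved. The work goes in short steps, Python scripts to look and compute and a shell command to move; the robot and the scene stay as the last step left them, time stands still between calls to the robot, and variables do not carry over. Pictures are saved under pics/ and viewed, at most 10 in all, crops included, and the job is handed in when it is done.

```bash
ls; mkdir -p pics; python3 - <<'E'
from station import arm, eyes
import cv2
o=arm.get_obs();print(o)
for n in("scene","top"):
    cv2.imwrite(f"pics/{n}0.png",eyes.snapshot(n));i=eyes.camera_info(n);print(n,i)
E
```

```text
pics
{'time': 0.0, 'joint_pos': array([ 1.09090253e+00,  3.59499166e-01,  1.51141473e+00,  1.64088423e-05,
        1.27247349e+00, -1.15098745e-01]), 'qvel': array([ 0.00054364,  0.00041672,  0.00017209,  0.00068454, -0.0009257 ,
        0.00190099]), 'tau': array([-1.99139722e-03, -5.15356207e+01, -2.70724028e+01,  6.72946684e-02,
        3.48009251e-02, -9.53252197e-05]), 'tool_pos': array([0.21374279, 0.55991694, 0.22181979]), 'eef_rot': array([-2.70537659e-04,  1.81390154e-01,  9.83410803e-01, -8.55648446e-04]), 'ft_force': array([ 0.44149417, -0.39405071,  0.27484572]), 'moment': array([ 0.00947936,  0.05535687, -0.05702054]), 'grip_force': 0.0, 'opening': 0.0876032460285582}
scene {'fov_y': 55.831963466727316, 'cx': 323.16480132386397, 'cy': 246.0367378492624, 'distortion': array([-0.07303159,  0.        ,  0.        ,  0.        ,  0.        ]), 'extrinsics': array([[ 0.40672061, -0.913546  , -0.00347095, -0.33347863],
       [-0.62607974, -0.27596662, -0.72929184,  0.40292898],
       [ 0.66528378,  0.29879111, -0.68419395,  0.70964475],
       [ 0.        ,  0.        ,  0.        ,  1.        ]])}
top {'fov_y': 51.29835238133553, 'cx': 316.4852331818452, 'cy': 238.26462416422228, 'distortion': array([-0.0942213,  0.       ,  0.       ,  0.       ,  0.       ]), 'extrinsics': array([[-0.13868671, -0.99032813, -0.00402481, -0.00434898],
       [-0.96982074,  0.13663553, -0.20193681,  0.64364919],
       [ 0.20053363, -0.02410261, -0.97939028,  1.29494301],
       [ 0.        ,  0.        ,  0.        ,  1.        ]])}
```

View pics/top0.png

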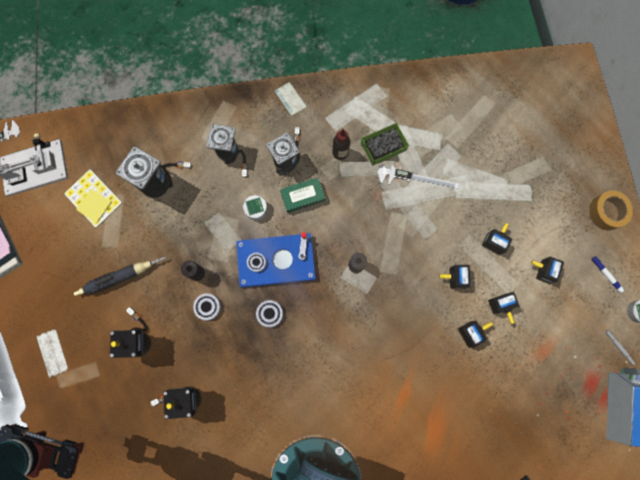

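View pics/scene0.png

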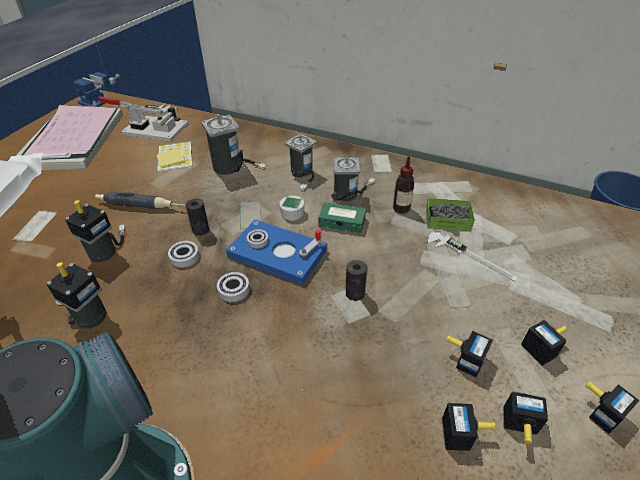

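Top view: blue fixture spans (237,238)-(315,286). The recess is at (283,260) and the red knob at (304,237). Bearing candidates are (257,262) on the fixture (smallest), plus (207,306) and (269,314) on the bench (both larger). I choose (257,262).

```bash
cat > h.py <<'E'
import numpy as np, cv2
from station import arm, eyes
def cam(n):
    i=eyes.camera_info(n); f=240/np.tan(np.radians(i["fov_y"]/2))
    return np.array([[f,0,i["cx"]],[0,f,i["cy"]],[0,0,1]]),np.array(i["distortion"]),np.array(i["extrinsics"])
def ray(c,px,z):
    K,d,E=c; p=cv2.undistortPoints(np.array(px,float).reshape(-1,1,2),K,d).reshape(-1,2)
    R,t=E[:3,:3],E[:3,3]; o=-R.T@t; v=np.c_[p,np.ones(len(p))]@R
    return o+v*((z-o[2])/v[:,2])[:,None]
def proj(c,P):
    K,d,E=c; return cv2.projectPoints(np.array(P,float).reshape(-1,3),cv2.Rodrigues(E[:3,:3])[0],E[:3,3],K,d)[0].reshape(-1,2)
def blobs(m,amin):
    cs,_=cv2.findContours(m.astype(np.uint8),cv2.RETR_EXTERNAL,cv2.CHAIN_APPROX_NONE)
    return sorted([c for c in cs if cv2.contourArea(c)>amin],key=cv2.contourArea,reverse=True)
E
python3 - <<'E'
from h import *
im=cv2.imread("pics/top0.png");c=cam("top")
hsv=cv2.cvtColor(im,cv2.COLOR_BGR2HSV);H,S,V=cv2.split(hsv)
b=blobs((H>105)&(H<125)&(S>130)&(V>80),500)
print("cam",-c[2][:3,:3].T@c[2][:3,3])
for k in b:
    r=cv2.minAreaRect(k);w=ray(c,cv2.boxPoints(r),.025);print(r,w.round(4))
r=blobs(((H<8)|(H>172))&(S>150)&(V>90),10)
for k in r: print("red",k.mean(0),cv2.contourArea(k))
pts=[(257,262),(283,260),(304,237),(303,261)]
print(ray(c,pts,.025).round(4))
print("others",ray(c,[(255,206),(303,196),(191,270),(358,262),(207,306),(269,314)],.03).round(3))
cv2.imwrite("pics/crop0.png",cv2.resize(im[180:330,170:370],None,fx=4,fy=4,interpolation=cv2.INTER_CUBIC))
E
```

```text
cam [ 0.36394156 -0.06104076  1.39821356]
((274.88330078125, 260.1094970703125), (46.24885559082031, 75.89105224609375), 84.4006576538086) [[ 0.6699  0.1334  0.025 ]
 [ 0.6613 -0.0798  0.025 ]
 [ 0.5309 -0.0744  0.025 ]
 [ 0.5393  0.1349  0.025 ]]
red [[591.33333333 383.72727273]] 88.5
red [[603.88888889 397.66666667]] 41.5
red [[303.5        234.58333333]] 12.0
[[ 0.6014  0.0785  0.025 ]
 [ 0.597   0.006   0.025 ]
 [ 0.6536 -0.0606  0.025 ]
 [ 0.5864 -0.0488  0.025 ]]
others [[ 0.761  0.065  0.03 ]
 [ 0.771 -0.074  0.03 ]
 [ 0.604  0.263  0.03 ]
 [ 0.562 -0.199  0.03 ]
 [ 0.498  0.228  0.03 ]
 [ 0.454  0.062  0.03 ]]
```

View pics/crop0.png

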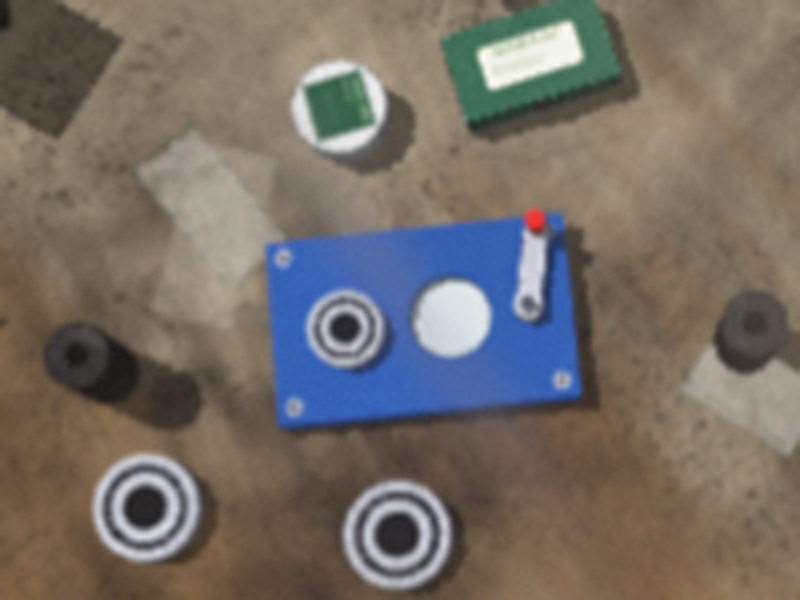

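The crop confirms the choice: the small bearing lies on the fixture at crop (345,328), about 72 mm left (+y) of the recess at crop (452,317). The clamp points to +x, with its knob at crop (535,220). Next I turn the tool so the fingers spread along fixture x and go above the fixture.

```bash
python3 -m crank '[{"wz":0.15},{"wz":0.15},{"wz":0.15},{"wz":0.15},{"wz":0.15},{"wz":0.15},{"wz":0.15},{"wz":0.15},{"wz":0.04,"dx":-2,"dy":2},{"dx":-3.6,"dy":3.2},{"dx":-3.6,"dy":3.2},{"dx":-3.6,"dy":3.2},{"dx":-3.6,"dy":3.2},{"dx":-3.6,"dy":3.2},{"dx":-3.6,"dy":3.2},{"dx":-3.6,"dy":3.2},{"dx":-3.6,"dy":3.2},{"dx":-3.6,"dy":3.2},{"dx":-3.6,"dy":3.2},{"dx":-3.6,"dy":3.2}]'
python3 -m crank '[{"jaw":0.4},{"jaw":0.4}]'
python3 - <<'E'
from h import *
o=arm.get_obs();print(o["time"],o["tool_pos"],o["eef_rot"],o["opening"],o["joint_pos"])
cv2.imwrite("pics/w1.png",eyes.snapshot("wrist"));cv2.imwrite("pics/top1.png",eyes.snapshot("top"))
np.save("w1.npy",np.array(cam("wrist"),dtype=object),allow_pickle=True)
c=cam("wrist");print(-c[2][:3,:3].T@c[2][:3,3],c[2][2,:3])
E
```

```text
0.1 [0.21378499 0.5599698  0.22190445] [-2.23310310e-04  1.81398156e-01  9.83409400e-01 -7.81356482e-04] 0.0880701513870442 [ 1.09091059e+00  3.59428002e-01  1.51130359e+00 -3.24759450e-05
  1.27248605e+00 -1.15060031e-01]
[0.14897439 0.58609545 0.38465268] [ 0.24099903 -0.09320829 -0.96603917]invalid input at $[0]: expected keys wx, wy, wz, dx, dy, dz, jaw
invalid input at $[0]: expected keys wx, wy, wz, dx, dy, dz, jaw
```

View pics/w1.png

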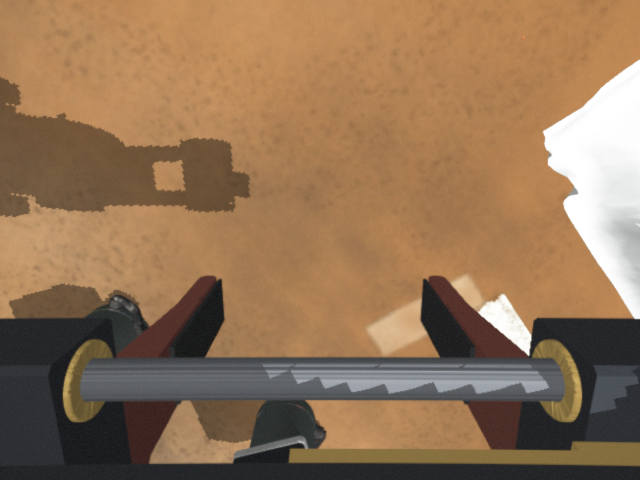

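The wrist view shows only the bench and the fingers, because the move was refused: every row needs all the keys. Resending it in full form.

```bash
python3 -m crank '[{"wx":0,"wy":0,"wz":0.15,"dx":0,"dy":0,"dz":0,"jaw":0.4},{"wx":0,"wy":0,"wz":0.15,"dx":0,"dy":0,"dz":0,"jaw":0.4},{"wx":0,"wy":0,"wz":0.15,"dx":0,"dy":0,"dz":0,"jaw":0.4},{"wx":0,"wy":0,"wz":0.15,"dx":0,"dy":0,"dz":0,"jaw":0.4},{"wx":0,"wy":0,"wz":0.15,"dx":0,"dy":0,"dz":0,"jaw":0.4},{"wx":0,"wy":0,"wz":0.15,"dx":0,"dy":0,"dz":0,"jaw":0.4},{"wx":0,"wy":0,"wz":0.15,"dx":0,"dy":0,"dz":0,"jaw":0.4},{"wx":0,"wy":0,"wz":0.15,"dx":0,"dy":0,"dz":0,"jaw":0.4},{"wx":0,"wy":0,"wz":0.04,"dx":0,"dy":0,"dz":0,"jaw":0.4}]' && python3 -m crank '[{"wx":0,"wy":0,"wz":0,"dx":-3.8,"dy":2.5,"dz":0,"jaw":0.4},{"wx":0,"wy":0,"wz":0,"dx":-3.8,"dy":2.5,"dz":0,"jaw":0.4},{"wx":0,"wy":0,"wz":0,"dx":-3.8,"dy":2.5,"dz":0,"jaw":0.4},{"wx":0,"wy":0,"wz":0,"dx":-3.8,"dy":2.5,"dz":0,"jaw":0.4},{"wx":0,"wy":0,"wz":0,"dx":-3.8,"dy":2.5,"dz":0,"jaw":0.4},{"wx":0,"wy":0,"wz":0,"dx":-3.8,"dy":2.5,"dz":0,"jaw":0.4},{"wx":0,"wy":0,"wz":0,"dx":-3.8,"dy":2.5,"dz":0,"jaw":0.4},{"wx":0,"wy":0,"wz":0,"dx":-3.8,"dy":2.5,"dz":0,"jaw":0.4},{"wx":0,"wy":0,"wz":0,"dx":-3.8,"dy":2.5,"dz":0,"jaw":0.4},{"wx":0,"wy":0,"wz":0,"dx":-3.8,"dy":2.5,"dz":0,"jaw":0.4},{"wx":0,"wy":0,"wz":0,"dx":-3.8,"dy":2.5,"dz":0,"jaw":0.4},{"wx":0,"wy":0,"wz":0,"dx":-3.8,"dy":2.5,"dz":0,"jaw":0.4},{"wx":0,"wy":0,"wz":0,"dx":-3.8,"dy":2.5,"dz":0,"jaw":0.4},{"wx":0,"wy":0,"wz":0,"dx":-3.8,"dy":2.5,"dz":0,"jaw":0.4},{"wx":0,"wy":0,"wz":0,"dx":-3.8,"dy":2.5,"dz":0,"jaw":0.4},{"wx":0,"wy":0,"wz":0,"dx":0,"dy":0,"dz":0,"jaw":0.4},{"wx":0,"wy":0,"wz":0,"dx":0,"dy":0,"dz":0,"jaw":0.4}]'
python3 - <<'E'
from h import *
o=arm.get_obs();print(o["time"],o["tool_pos"],o["eef_rot"],o["opening"],o["joint_pos"])
c=cam("wrist");np.savez("w2.npz",K=c[0],d=c[1],E=c[2])
cv2.imwrite("pics/w2.png",eyes.snapshot("wrist"));cv2.imwrite("pics/top2.png",eyes.snapshot("top"))
E
```

```text
time: 1.1
tool_pos: [0.214, 0.5603, 0.2224]
eef_rot: [0.0, 0.721, 0.693, -0.0]
ft_force: [0.2, 0.7, 0.1]
opening: 0.0349
grip_force: 0.0
time: 2.8
tool_pos: [0.5694, -0.0227, 0.2222]
eef_rot: [-0.001, 0.72, 0.694, -0.0]
ft_force: [-0.3, 1.0, 0.8]
opening: 0.0352
grip_force: 0.0
2.8 [ 0.56939275 -0.02266104  0.22216467] [-5.27039676e-04  7.19783776e-01  6.94198088e-01 -2.29881334e-04] 0.03519835147371918 [-1.61162083e-01  3.16678433e-01  1.57625702e+00  2.77501805e-04
  1.24977665e+00 -1.25064183e-01]
```

View pics/w2.png

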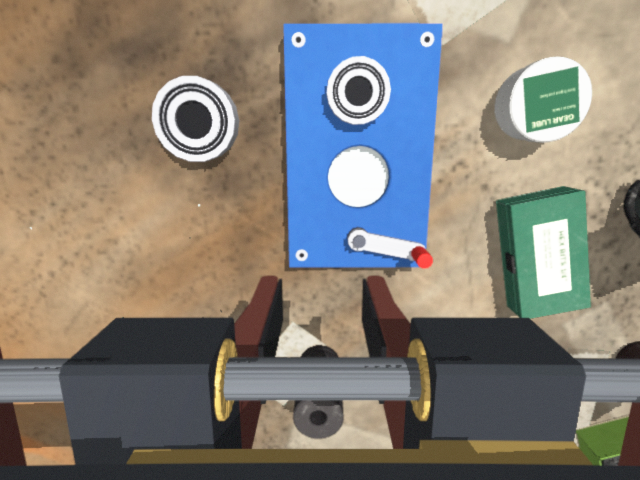

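The wrist view shows the fixture well: bearing (358,90), recess (358,177), pivot (357,240), knob (423,258), plate corner bolts (298,40), (427,40), (302,255).

```bash
cat > meas.py <<'E'
from h import *
def measure(im,c):
    hsv=cv2.cvtColor(im,cv2.COLOR_BGR2HSV);H,S,V=cv2.split(hsv)
    blue=((H>105)&(H<125)&(S>110)&(V>60)).astype(np.uint8)
    cs,h=cv2.findContours(blue,cv2.RETR_CCOMP,cv2.CHAIN_APPROX_NONE)
    for k,hh in zip(cs,h[0]):
        if hh[3]>=0 and cv2.contourArea(k)>25:
            e=cv2.fitEllipse(k)
            print("hole",np.round(e[0],1),np.round(e[1],1),*[(z,ray(c,[e[0]],z)[0][:2].round(4)) for z in (.025,.0325)])
    b=blobs(blue,2000)[0];q=cv2.minAreaRect(b);print("rect",ray(c,cv2.boxPoints(q),.025)[:,:2].round(4).tolist())
    for k in blobs(((H<6)|(H>174))&(S>180)&(V>120),40):
        print("red",cv2.boundingRect(k),ray(c,[k.mean(0)[0]],.053)[0][:2].round(4))
if __name__=="__main__":
    z=np.load("w2.npz");measure(cv2.imread("pics/w2.png"),(z["K"],z["d"],z["E"]));print()
    measure(cv2.imread("pics/top2.png"),cam("top"))
E
python3 meas.py
```

```text
hole [301.2 254.7] [13.2 13.8] (0.025, array([ 0.5487, -0.0617])) (0.0325, array([ 0.5492, -0.0594]))
hole [358.  176.1] [61.4 63.3] (0.025, array([0.6038, 0.0107])) (0.0325, array([0.6031, 0.0115]))
hole [358.1  90. ] [65.4 70.5] (0.025, array([0.6047, 0.0836])) (0.0325, array([0.604 , 0.0828]))
hole [298.1  39.4] [15.5 17. ] (0.025, array([0.5555, 0.1245])) (0.0325, array([0.5559, 0.1229]))
hole [426.8  38.8] [15.5 17.1] (0.025, array([0.6616, 0.1208])) (0.0325, array([0.6598, 0.1193]))
rect [[0.5316, -0.0735], [0.5446, 0.1369], [0.6727, 0.1319], [0.6822, -0.0787]]
red (412, 248, 20, 19) [ 0.6562 -0.0589]
Traceback (most recent call last):
  File "meas.py", line 15, in <module>
    measure(cv2.imread("pics/top2.png"),cam("top"))
    ~~~~~~~^^^^^^^^^^^^^^^^^^^^^^^^^^^^^^^^^^^^^^^^
  File "meas.py", line 10, in measure
    b=blobs(blue,2000)[0];q=cv2.minAreaRect(b);print("rect",ray(c,cv2.boxPoints(q),.025)[:,:2].round(4).tolist())
      ~~~~~~~~~~~~~~~~^^^
IndexError: list index out of range
```

```bash
python3 - <<'E'
from meas import *
measure(cv2.imread("pics/top0.png"),cam("top"))
# fingertip predicted pixels in w2 for check
z=np.load("w2.npz");c=(z["K"],z["d"],z["E"]);t=np.array([.56939,-.02266,.22216]);x=np.array([.036,1,0]);y=np.array([1,-.036,0])
print(proj(c,[t+s*y*.0176+u*x*.01 for s in(-1,1) for u in(-1,1)]).round(0))
E
```

```text
hole [256.2 261.7] [20.9 21.5] (0.025, array([0.6025, 0.0807])) (0.0325, array([0.6012, 0.0799]))
hole [282.2 259. ] [21.5 22. ] (0.025, array([0.6001, 0.0079])) (0.0325, array([0.5988, 0.0075]))
rect [[0.6702, 0.1339], [0.662, -0.08], [0.5303, -0.0748], [0.5383, 0.1352]]
[[281. 321.]
 [279. 279.]
 [359. 321.]
 [360. 279.]]
```

```bash
python3 -m crank '[{"wx":0,"wy":0,"wz":0,"dx":3.76,"dy":0.79,"dz":0,"jaw":0.4},{"wx":0,"wy":0,"wz":0,"dx":3.76,"dy":0.79,"dz":0,"jaw":0.4},{"wx":0,"wy":0,"wz":0,"dx":3.76,"dy":0.79,"dz":0,"jaw":0.4},{"wx":0,"wy":0,"wz":0,"dx":3.76,"dy":0.79,"dz":0,"jaw":0.4},{"wx":0,"wy":0,"wz":0,"dx":0,"dy":0,"dz":0,"jaw":0.4},{"wx":0,"wy":0,"wz":0,"dx":0,"dy":0,"dz":4,"jaw":0.4},{"wx":0,"wy":0,"wz":0,"dx":0,"dy":0,"dz":4,"jaw":0.4},{"wx":0,"wy":0,"wz":0,"dx":0,"dy":0,"dz":4,"jaw":0.4},{"wx":0,"wy":0,"wz":0,"dx":0,"dy":0,"dz":4,"jaw":0.4},{"wx":0,"wy":0,"wz":0,"dx":0,"dy":0,"dz":2,"jaw":0.4},{"wx":0,"wy":0,"wz":0,"dx":0,"dy":0,"dz":0,"jaw":0.4},{"wx":0,"wy":0,"wz":0,"dx":0,"dy":0,"dz":0,"jaw":0.4}]'
```

```text
time: 4.1
tool_pos: [0.6056, 0.1276, 0.0432]
eef_rot: [-0.0, 0.719, 0.695, -0.0]
ft_force: [1.0, -0.1, 0.4]
opening: 0.0348
grip_force: 0.0
```

```bash
python3 -m crank '[{"wx":0,"wy":0,"wz":0,"dx":0,"dy":0.07,"dz":1.1,"jaw":0.4},{"wx":0,"wy":0,"wz":0,"dx":0,"dy":0,"dz":0,"jaw":0.4},{"wx":0,"wy":0,"wz":0,"dx":-0.5,"dy":0,"dz":0,"jaw":0.4},{"wx":0,"wy":0,"wz":0,"dx":-0.5,"dy":0,"dz":0,"jaw":0.4},{"wx":0,"wy":0,"wz":0,"dx":-0.5,"dy":0,"dz":0,"jaw":0.4},{"wx":0,"wy":0,"wz":0,"dx":-0.4,"dy":0,"dz":0,"jaw":0.4},{"wx":0,"wy":0,"wz":0,"dx":-0.4,"dy":0,"dz":0,"jaw":0.4},{"wx":0,"wy":0,"wz":0,"dx":-0.4,"dy":0,"dz":0,"jaw":0.4},{"wx":0,"wy":0,"wz":0,"dx":-0.4,"dy":0,"dz":0,"jaw":0.4},{"wx":0,"wy":0,"wz":0,"dx":-0.4,"dy":0,"dz":0,"jaw":0.4},{"wx":0,"wy":0,"wz":0,"dx":-0.4,"dy":0,"dz":0,"jaw":0.4},{"wx":0,"wy":0,"wz":0,"dx":-0.4,"dy":0,"dz":0,"jaw":0.4},{"wx":0,"wy":0,"wz":0,"dx":-0.4,"dy":0,"dz":0,"jaw":0.4},{"wx":0,"wy":0,"wz":0,"dx":0,"dy":0,"dz":0,"jaw":0.4},{"wx":0,"wy":0,"wz":0,"dx":0,"dy":0,"dz":0,"jaw":0.4}]'
python3 - <<'E'
from h import *
a=eyes.snapshot("scene")[180:330,170:370];b=eyes.snapshot("wrist")
cv2.imwrite("pics/s3.png",np.hstack([cv2.resize(a,(400,300)),cv2.resize(b,(400,300))]))
E
```

```text
time: 5.6
tool_pos: [0.6051, 0.08, 0.0315]
eef_rot: [0.0, 0.719, 0.695, -0.0]
ft_force: [0.9, 0.1, -0.5]
opening: 0.0351
grip_force: 0.0
```

View pics/s3.png

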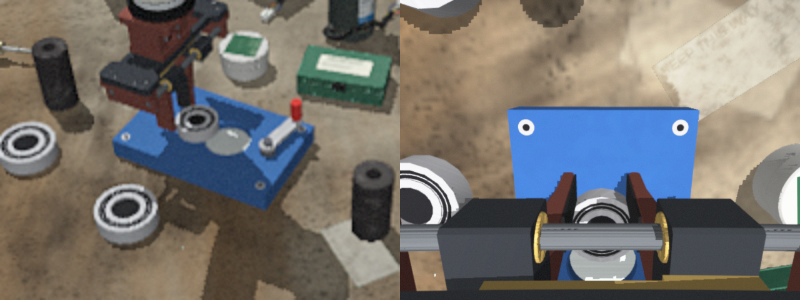

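The scene crop (left) shows the bearing cradled between the fingers, just reaching the recess rim. In the wrist picture (right) the bearing at column 602 and the recess at column 602 are in line. I keep pushing.

```bash
python3 -m crank '[{"wx":0,"wy":0,"wz":0,"dx":-0.4,"dy":0,"dz":0,"jaw":0.4},{"wx":0,"wy":0,"wz":0,"dx":-0.4,"dy":0,"dz":0,"jaw":0.4},{"wx":0,"wy":0,"wz":0,"dx":-0.4,"dy":0,"dz":0,"jaw":0.4},{"wx":0,"wy":0,"wz":0,"dx":-0.4,"dy":0,"dz":0,"jaw":0.4},{"wx":0,"wy":0,"wz":0,"dx":-0.4,"dy":0,"dz":0,"jaw":0.4},{"wx":0,"wy":0,"wz":0,"dx":-0.4,"dy":0,"dz":0,"jaw":0.4},{"wx":0,"wy":0,"wz":0,"dx":-0.4,"dy":0,"dz":0,"jaw":0.4},{"wx":0,"wy":0,"wz":0,"dx":-0.4,"dy":0,"dz":0,"jaw":0.4},{"wx":0,"wy":0,"wz":0,"dx":-0.3,"dy":0,"dz":0,"jaw":0.4},{"wx":0,"wy":0,"wz":0,"dx":-0.3,"dy":0,"dz":0,"jaw":0.4},{"wx":0,"wy":0,"wz":0,"dx":-0.2,"dy":0,"dz":0,"jaw":0.4},{"wx":0,"wy":0,"wz":0,"dx":0,"dy":0,"dz":0,"jaw":0.4},{"wx":0,"wy":0,"wz":0,"dx":0,"dy":0,"dz":0,"jaw":0.4}]'
python3 - <<'E'
from h import *
a=eyes.snapshot("scene")[210:300,220:340];b=eyes.snapshot("wrist")[280:,240:400]
cv2.imwrite("pics/s4.png",np.hstack([cv2.resize(a,(400,300)),cv2.resize(b,(240,300))]))
E
```

```text
time: 7.0
tool_pos: [0.6037, 0.0402, 0.0315]
eef_rot: [-0.0, 0.719, 0.695, -0.0]
ft_force: [0.1, 0.1, -0.8]
opening: 0.0348
grip_force: 0.0
```

View pics/s4.png

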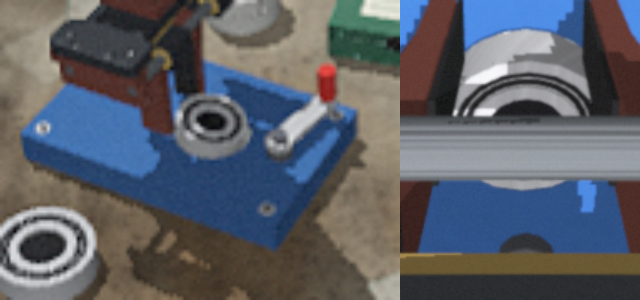

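The scene crop shows the bearing over the recess at crop (212,125), its full side wall still visible, so it has not dropped yet. I nudge it on in millimetre steps.

```bash
python3 -m crank '[{"wx":0,"wy":0,"wz":0,"dx":-0.1,"dy":0,"dz":0,"jaw":0.4},{"wx":0,"wy":0,"wz":0,"dx":-0.1,"dy":0,"dz":0,"jaw":0.4},{"wx":0,"wy":0,"wz":0,"dx":0,"dy":0,"dz":0,"jaw":0.4},{"wx":0,"wy":0,"wz":0,"dx":0,"dy":0,"dz":0,"jaw":0.4}]'
python3 - <<'E'
from h import *
b=eyes.snapshot("scene");a=b[210:300,220:340]
d=cv2.absdiff(cv2.resize(a,(400,300)),cv2.imread("pics/s4.png")[:,:400]);print(d[80:180,150:270].mean(), d[:60].mean())
cv2.imwrite("pics/s5.png",cv2.resize(a,(400,300)))
E
```

```text
time: 7.5
tool_pos: [0.6038, 0.0383, 0.0317]
eef_rot: [0.0, 0.719, 0.695, -0.0]
ft_force: [-0.5, -0.8, 0.2]
opening: 0.035
grip_force: 0.0
14.00075 4.467597222222222
```

```bash
python3 - <<'E'
from h import *
c=cam("scene")
for z in(.03,.04): print(proj(c,[[.602,.0095,z],[.604,.0105,z],[.602,.0115,z]]).round(1).tolist())
for f in("pics/s4.png","pics/s5.png"):
    im=cv2.resize(cv2.imread(f)[:,:400],(120,90),interpolation=cv2.INTER_AREA)
    g=im.max(2);g[:20]=255;m=(g<70);m[:, :50]=0
    for k in blobs(m[:, :80],15):
        e=cv2.fitEllipse(k);print(f,np.round(e[0],1)+[220,210],np.round(e[1],1),cv2.contourArea(k))
E
```

```text
[[282.8, 246.7], [282.8, 246.0], [282.1, 246.4]]
[[282.5, 243.6], [282.5, 243.0], [281.8, 243.4]]
pics/s4.png [275.9 233.5] [8.1 9.3] 50.0
pics/s4.png [283.1 245.9] [4.2 8.4] 26.0
pics/s4.png [280.2 279.8] [ 5.5 11. ] 15.5
pics/s5.png [276.8 233.9] [ 7.2 10.4] 53.0
pics/s5.png [282.7 247.4] [3.8 8.2] 22.0
pics/s5.png [281.  280.4] [6.7 8. ] 20.0
```

The bearing's dark centre moved to (282.7,247.4), which matches the seated height. I back off, rise, close the fingers and check from above.

```bash
python3 -m crank '[{"wx":0,"wy":0,"wz":0,"dx":1,"dy":0,"dz":0,"jaw":0.4},{"wx":0,"wy":0,"wz":0,"dx":1,"dy":0,"dz":0,"jaw":0.4},{"wx":0,"wy":0,"wz":0,"dx":0,"dy":0,"dz":-4,"jaw":0.4},{"wx":0,"wy":0,"wz":0,"dx":0,"dy":0,"dz":-5,"jaw":0},{"wx":0,"wy":0,"wz":0,"dx":0,"dy":0,"dz":-5,"jaw":0},{"wx":0,"wy":0,"wz":0,"dx":0,"dy":0,"dz":-5,"jaw":0},{"wx":0,"wy":0,"wz":0,"dx":-4,"dy":0,"dz":0,"jaw":0},{"wx":0,"wy":0,"wz":0,"dx":-5,"dy":0,"dz":0,"jaw":0},{"wx":0,"wy":0,"wz":0,"dx":-5,"dy":0,"dz":0,"jaw":0},{"wx":0,"wy":0,"wz":0,"dx":0,"dy":0,"dz":0,"jaw":0},{"wx":0,"wy":0,"wz":0,"dx":0,"dy":0,"dz":0,"jaw":0}]'
python3 - <<'E'
from meas import *
c=cam("wrist");im=eyes.snapshot("wrist");measure(im,c)
P=proj(c,[[.603,.010,.025]])[0].astype(int);print(P)
cv2.imwrite("pics/w6.png",im)
x,y=P;cv2.imwrite("pics/w6c.png",cv2.resize(im[max(y-80,0):y+160,x-120:x+140],None,fx=2.4,fy=2.4))
E
```

```text
time: 8.65
tool_pos: [0.5996, -0.0817, 0.2216]
eef_rot: [-0.0, 0.72, 0.694, 0.0]
ft_force: [0.2, -0.6, -0.8]
opening: 0.0004
grip_force: 0.0
hole [264.8 194.3] [13.7 14.5] (0.025, array([ 0.5488, -0.0616])) (0.0325, array([ 0.5499, -0.0605]))
hole [322.6 109. ] [64.9 69.9] (0.025, array([0.6042, 0.0104])) (0.0325, array([0.6042, 0.0099]))
rect [[0.5423, 0.0953], [0.6717, 0.0907], [0.6752, -0.0779], [0.527, -0.0726]]
red (379, 183, 18, 18) [ 0.6566 -0.0583]
[321 109]
```

View pics/w6c.png

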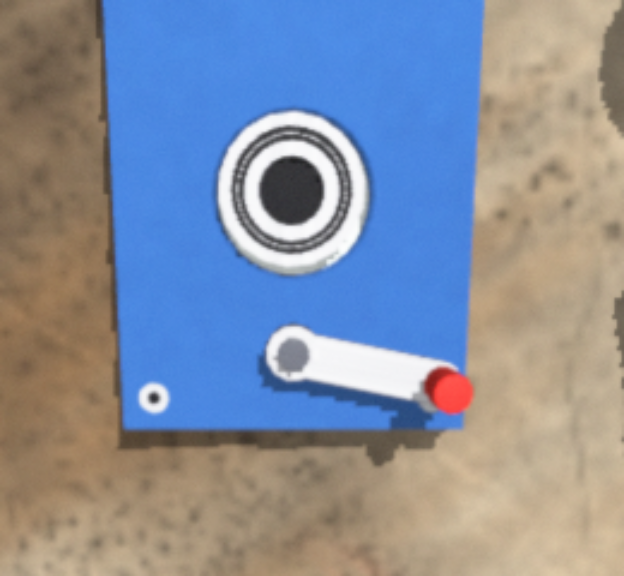

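The bearing is at crop (291,190), but its white outline is taller than wide, so I am not convinced it is seated. I'll triangulate its dark centre from two views to get its height.

```bash
cat > tri.py <<'E'
from h import *
def dark(im,P,r,zoom=6):
    x,y=np.round(P).astype(int);p=im[y-r:y+r+1,x-r:x+r+1].max(2)
    p=cv2.resize(p,None,fx=zoom,fy=zoom,interpolation=cv2.INTER_CUBIC)
    k=min(blobs(p<95,30*zoom),key=lambda k:np.hypot(*(k.reshape(-1,2).mean(0)-p.shape[0]/2)))
    e=cv2.fitEllipse(k);m=cv2.moments(k);q=np.array([m["m10"],m["m01"]])/m["m00"]
    return (q+.5)/zoom-.5+[x-r,y-r],np.round(np.array(e[1])/zoom,1)
def tri(c1,p1,c2,p2):
    u=[cv2.undistortPoints(np.array(p,float).reshape(1,1,2),c[0],c[1]).reshape(2,1) for c,p in((c1,p1),(c2,p2))]
    X=cv2.triangulatePoints(c1[2][:3],c2[2][:3],*u).ravel();return X[:3]/X[3]
if __name__=="__main__":
    cw=cam("wrist");g=[.602,.0095,.035];C={};Q={}
    for n,r in(("wrist",26),("scene",9),("top",8)):
        C[n]=cam(n);im=eyes.snapshot(n);cv2.imwrite(f"pics/t_{n}.png",im)
        try: Q[n],s=dark(im,proj(C[n],[g])[0],r);print(n,Q[n].round(2),s,[ray(C[n],[Q[n]],z)[0][:2].round(4) for z in(.03,.04)])
        except Exception as e: print(n,e)
    for a,b in(("wrist","scene"),("scene","top"),("wrist","top")):
        if a in Q and b in Q: print(a,b,tri(C[a],Q[a],C[b],Q[b]).round(4))
    print(-cw[2][:3,:3].T@cw[2][:3,3],cw[2][2,:3])
    for z,R in((.03,.026),(.04,.026),(.025,.026),(.025,.028),(.025,.0295),(.015,.028)):
        t=np.linspace(0,6.28,60);q=proj(cw,np.c_[.6042+R*np.cos(t),.0102+R*np.sin(t),0*t+z]);print(z,R,q.min(0).round(1),q.max(0).round(1))
    im=cv2.imread("pics/t_wrist.png");hsv=cv2.cvtColor(im,cv2.COLOR_BGR2HSV)
    x,y=322,109
    print("col",[tuple(v.tolist()) for v in im[134:152,322]]);
E
python3 tri.py
```

```text
wrist [322.38 109.23] [25.6 27.8] [array([0.6038, 0.011 ]), array([0.6038, 0.0104])]
scene [282.72 247.19] [4.9 8.6] [array([0.6003, 0.0088]), array([0.5911, 0.0033])]
top [276.97 257.42] [12.9 16.7] [array([0.6056, 0.0215]), array([0.6039, 0.0209])]
wrist scene [0.6038 0.0111 0.026 ]
scene top [0.6101 0.0191 0.0168]
wrist top [0.6037 0.0153 0.0411]
[ 0.60333535 -0.00943926  0.38408566] [-0.01049669 -0.25842881 -0.96597328]
0.03 0.026 [292.4  77.3] [353.4 141.7]
0.04 0.026 [291.5  75.6] [354.3 142. ]
0.025 0.026 [292.8  78.1] [353.  141.6]
0.025 0.028 [290.5  75.6] [355.3 144. ]
0.025 0.0295 [288.8  73.7] [357.1 145.7]
0.015 0.028 [291.4  77.2] [354.4 143.7]
col [(105, 101, 100), (104, 101, 99), (233, 229, 229), (249, 247, 247), (249, 248, 248), (250, 248, 248), (248, 246, 246), (218, 218, 214), (183, 184, 178), (178, 178, 172), (159, 142, 128), (187, 121, 82), (212, 126, 72), (220, 131, 71), (223, 135, 74), (223, 132, 73), (225, 136, 76), (225, 136, 76)]
```

Wrist and scene rays meet at z ≈ 0.026-0.03 (a bearing still on the face would give 0.040). The outline also matches the recess rim, so the bearing is seated. Now the clamp: the closed fingers go down behind the knob (-y side).

```bash
python3 -m crank '[{"wx":0,"wy":0,"wz":0,"dx":-0.5,"dy":3,"dz":0,"jaw":0},{"wx":0,"wy":0,"wz":0,"dx":-0.5,"dy":3,"dz":0,"jaw":0},{"wx":0,"wy":0,"wz":0,"dx":0,"dy":0,"dz":0,"jaw":0},{"wx":0,"wy":0,"wz":0,"dx":0,"dy":0,"dz":4.3,"jaw":0},{"wx":0,"wy":0,"wz":0,"dx":0,"dy":0,"dz":4.3,"jaw":0},{"wx":0,"wy":0,"wz":0,"dx":0,"dy":0,"dz":4.3,"jaw":0},{"wx":0,"wy":0,"wz":0,"dx":0,"dy":0,"dz":4.3,"jaw":0},{"wx":0,"wy":0,"wz":0,"dx":0,"dy":0,"dz":0.1,"jaw":0},{"wx":0,"wy":0,"wz":0,"dx":0,"dy":0,"dz":0,"jaw":0},{"wx":0,"wy":0,"wz":0,"dx":0,"dy":0,"dz":0,"jaw":0}]'
```

```text
time: 9.85
tool_pos: [0.6611, -0.0935, 0.0512]
eef_rot: [0.002, 0.719, 0.695, 0.001]
ft_force: [-0.1, -0.0, 0.2]
opening: 0.0005
grip_force: 0.0
```

```bash
python3 -m crank '[{"wx":0,"wy":0,"wz":0,"dx":0.5,"dy":-0.1,"dz":0.3,"jaw":0},{"wx":0,"wy":0,"wz":0,"dx":0.6,"dy":-0.1,"dz":0,"jaw":0},{"wx":0,"wy":0,"wz":0,"dx":0.6,"dy":-0.1,"dz":0,"jaw":0},{"wx":0,"wy":0,"wz":0,"dx":0.6,"dy":0,"dz":0,"jaw":0},{"wx":0,"wy":0,"wz":0,"dx":0.6,"dy":0,"dz":0,"jaw":0},{"wx":0,"wy":0,"wz":0,"dx":0.6,"dy":0,"dz":0,"jaw":0},{"wx":0,"wy":0,"wz":0,"dx":0.6,"dy":0,"dz":0,"jaw":0},{"wx":0,"wy":0,"wz":0,"dx":0.5,"dy":0,"dz":0,"jaw":0},{"wx":0,"wy":0,"wz":0,"dx":0.5,"dy":0.15,"dz":0,"jaw":0},{"wx":0,"wy":0,"wz":0,"dx":0.5,"dy":0.15,"dz":0,"jaw":0},{"wx":0,"wy":0,"wz":0,"dx":0.4,"dy":0.1,"dz":0,"jaw":0},{"wx":0,"wy":0,"wz":0,"dx":0.45,"dy":-0.35,"dz":0,"jaw":0},{"wx":0,"wy":0,"wz":0,"dx":0.45,"dy":-0.35,"dz":0,"jaw":0},{"wx":0,"wy":0,"wz":0,"dx":0.45,"dy":-0.35,"dz":0,"jaw":0},{"wx":0,"wy":0,"wz":0,"dx":0.45,"dy":-0.35,"dz":0,"jaw":0},{"wx":0,"wy":0,"wz":0,"dx":0,"dy":0,"dz":0,"jaw":0},{"wx":0,"wy":0,"wz":0,"dx":0,"dy":0,"dz":0,"jaw":0}]'
python3 - <<'E'
from h import *
o=arm.get_obs();d=(o["tool_pos"]-[.601,-.0455,0])*1000;print("fix",d[0]-.036*d[1],d[1]+.036*d[0])
c=cam("scene");a=eyes.snapshot("scene");H,S,V=cv2.split(cv2.cvtColor(a,cv2.COLOR_BGR2HSV))
for k in blobs(((H<6)|(H>174))&(S>170)&(V>110),8):
    p=k.reshape(-1,2).mean(0);d=(ray(c,[p],.053)[0]-[.601,-.0455,0])*1000
    x,y=d[0]-.036*d[1],d[1]+.036*d[0];print(p,x,y,"theta",np.arctan2(x,y))
cv2.imwrite("pics/s7.png",cv2.resize(a[200:305,215:355],(800,600)))
E
```

```text
time: 11.55
tool_pos: [0.6485, -0.0151, 0.0456]
eef_rot: [-0.0, 0.719, 0.695, -0.0]
ft_force: [0.5, -0.4, -0.1]
opening: 0.0007
grip_force: 0.0
fix 46.444091838323295 32.15292103901381
[109.30434783 101.02173913] 381.8458720357052 1016.5723447042592 theta 0.3593149554973108
[291.52631579 234.31578947] 25.36958022480227 44.19490978859222 theta 0.5211113953639193
```

View pics/s7.png

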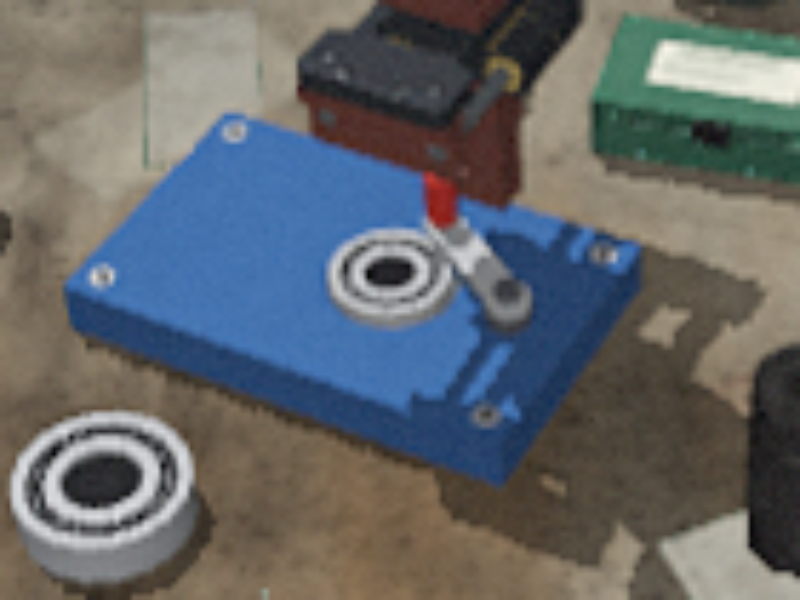

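The scene crop shows the knob at (440,200), pushed by the closed fingers, with the arm already passing over the flat-seated bearing (θ ≈ 0.5). I continue to the stop.

```bash
python3 -m crank '[{"wx":0,"wy":0,"wz":0,"dx":0.4,"dy":-0.3,"dz":-0.2,"jaw":0},{"wx":0,"wy":0,"wz":0,"dx":0.4,"dy":-0.3,"dz":0,"jaw":0},{"wx":0,"wy":0,"wz":0,"dx":0.4,"dy":-0.35,"dz":0,"jaw":0},{"wx":0,"wy":0,"wz":0,"dx":0.2,"dy":-0.4,"dz":0,"jaw":0},{"wx":0,"wy":0,"wz":0,"dx":0.2,"dy":-0.4,"dz":0,"jaw":0},{"wx":0,"wy":0,"wz":0,"dx":0.15,"dy":-0.4,"dz":0,"jaw":0},{"wx":0,"wy":0,"wz":0,"dx":0,"dy":-0.4,"dz":0,"jaw":0},{"wx":0,"wy":0,"wz":0,"dx":0,"dy":0,"dz":0,"jaw":0},{"wx":0,"wy":0,"wz":0,"dx":0,"dy":0,"dz":0,"jaw":0}]'
cat > kn.py <<'E'
from h import *
o=arm.get_obs();d=(o["tool_pos"]-[.601,-.0455,0])*1000;print("fix",d[0]-.036*d[1],d[1]+.036*d[0],o["ft_force"])
for n in("scene","wrist"):
    c=cam(n);a=eyes.snapshot(n);H,S,V=cv2.split(cv2.cvtColor(a,cv2.COLOR_BGR2HSV))
    for k in blobs(((H<6)|(H>174))&(S>170)&(V>110),8):
        p=k.reshape(-1,2).mean(0);d=(ray(c,[p],.053)[0]-[.601,-.0455,0])*1000
        x,y=d[0]-.036*d[1],d[1]+.036*d[0]
        if abs(x)<90 and abs(y)<90: print(n,p,x,y,"theta",np.arctan2(x,y))
E
python3 kn.py
```

```text
time: 12.5
tool_pos: [0.6238, 0.003, 0.0476]
eef_rot: [-0.0, 0.719, 0.695, -0.0]
ft_force: [0.2, 0.2, -0.4]
opening: 0.0005
grip_force: 0.0
fix 21.059944194870152 49.35282473333659 [ 0.2219927   0.21755923 -0.43622764]
scene [283.66666667 239.04166667] 2.3727164334497215 52.86097314640537 theta 0.044855868862488386
wrist [280.82258065 295.25      ] 4.614853550485181 53.92870521989166 theta 0.08536526606787212
```

```bash
python3 -m crank '[{"wx":0,"wy":0,"wz":0,"dx":0,"dy":-0.15,"dz":0,"jaw":0},{"wx":0,"wy":0,"wz":0,"dx":0,"dy":-0.15,"dz":0,"jaw":0},{"wx":0,"wy":0,"wz":0,"dx":0,"dy":0,"dz":0,"jaw":0}]'; python3 kn.py
```

```text
time: 12.9
tool_pos: [0.621, 0.0032, 0.0477]
eef_rot: [-0.0, 0.719, 0.695, -0.0]
ft_force: [-0.6, -0.7, 0.2]
opening: 0.0006
grip_force: 0.1
fix 18.272317123352394 49.44760831921826 [-0.59778028 -0.68659484  0.18136484]
scene [283.20833333 239.54166667] 0.35695466138288423 52.9660047300069 theta 0.006739214317717565
wrist [282.49586777 294.8677686 ] 2.3612378769735023 54.18347790359258 theta 0.04355100362911383
```

```bash
python3 -m crank '[{"wx":0,"wy":0,"wz":0,"dx":0,"dy":-0.15,"dz":0,"jaw":0},{"wx":0,"wy":0,"wz":0,"dx":0,"dy":-0.1,"dz":0,"jaw":0},{"wx":0,"wy":0,"wz":0,"dx":0,"dy":0,"dz":0,"jaw":0}]'; python3 kn.py
```

```text
time: 13.3
tool_pos: [0.6195, 0.0033, 0.0478]
eef_rot: [0.001, 0.719, 0.695, 0.001]
ft_force: [2.6, 0.6, -1.8]
opening: 0.0006
grip_force: 1.6
fix 16.770923824711176 49.44011661425204 [ 2.58572821  0.59211087 -1.81658799]
scene [282.91666667 240.04166667] -1.4811342938147043 52.71355569436215 theta -0.028090396876855588
wrist [283.04098361 294.7295082 ] 1.0809698798180896 54.19741259254715 theta 0.01994240174879066
```

The force rises to 2.6 N and the tool stalls, so the clamp is at its stop. I back off, rise and check.

```bash
python3 -m crank '[{"wx":0,"wy":0,"wz":0,"dx":0,"dy":1,"dz":0,"jaw":0},{"wx":0,"wy":0,"wz":0,"dx":0,"dy":2,"dz":0,"jaw":0},{"wx":0,"wy":0,"wz":0,"dx":0,"dy":0,"dz":-4,"jaw":0},{"wx":0,"wy":0,"wz":0,"dx":0,"dy":0,"dz":-5,"jaw":0},{"wx":0,"wy":0,"wz":0,"dx":0,"dy":0,"dz":-5,"jaw":0},{"wx":0,"wy":0,"wz":0,"dx":-4,"dy":0,"dz":-2,"jaw":0},{"wx":0,"wy":0,"wz":0,"dx":-4,"dy":0,"dz":0,"jaw":0},{"wx":0,"wy":0,"wz":0,"dx":0,"dy":0,"dz":0,"jaw":0},{"wx":0,"wy":0,"wz":0,"dx":0,"dy":0,"dz":0,"jaw":0},{"wx":0,"wy":0,"wz":0,"dx":0,"dy":0,"dz":0,"jaw":0}]'; python3 kn.py; python3 - <<'E'
from h import *
a=eyes.snapshot("wrist")[0:300,120:520];b=eyes.snapshot("scene")[195:315,210:370]
cv2.imwrite("pics/f.png",np.hstack([a,cv2.resize(b,(400,300))]))
E
```

```text
time: 14.4
tool_pos: [0.6453, -0.0769, 0.207]
eef_rot: [-0.001, 0.719, 0.695, -0.0]
ft_force: [-0.7, 0.2, -0.7]
opening: 0.0003
grip_force: 0.0
fix 45.43326919825328 -29.789734421965886 [-0.65360957  0.23374676 -0.73297665]
scene [282.70833333 240.04166667] -1.6972954137493945 53.16013792088029 theta -0.031917129906306255
wrist [262.81481481 115.24074074] 0.519083299045193 55.53939566962808 theta 0.009345945869481521
```

View pics/f.png

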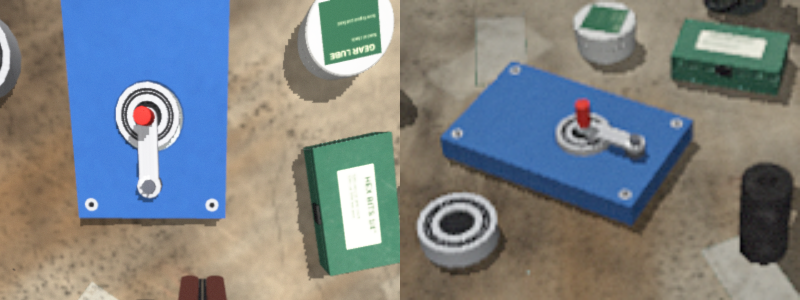

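The picture shows the arm straight over the seated bearing, with the knob at (144,117) over the recess centre. The tin, the case and the bush in view are in place, and the gripper is clear. Handing in.

```bash
python3 -c "
from station import arm
print(arm.job_done())"
```

```text
the job is handed in; nothing more can be done
None
```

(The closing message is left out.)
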